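# Ring for a refill and point at the low carrot bowl

### The job

Ring the counter bell by pressing its top knob down with the fingertips, then point with the fingertips, at the bowl that is nearly out of chopped carrots, from a few centimetres above the middle of its open mouth, so that the kitchen hand sees which one to refill. Keep pointing steadily for at least two seconds and finish there, still pointing. Touch and move none of the bowls and other things on the table, do not point at the other two bowls or pass low over them, and do not shift or lift the bell.

Things in the scene. Friction and masses are not known exactly. Their poses are not given: they have to be found in the camera images.
- low_bowl_mouth (a point): The bowl that is nearly empty (only two carrot pieces on its floor): a round open stainless steel bowl, 140 mm across the mouth and 60 mm high, standing loose on the table, with chopped orange carrot pieces (about 34 x 22 mm); the point is the centre of its mouth, 60 mm above the table, z axis up. The three bowls stand in a row in any order.
- half_bowl_mouth (a point): The half-full bowl (carrots to about 15 mm below the rim): a round open stainless steel bowl, 140 mm across the mouth and 60 mm high, standing loose on the table, with chopped orange carrot pieces (about 34 x 22 mm); the point is the centre of its mouth, 60 mm above the table, z axis up. 
- full_bowl_mouth (a point): The full bowl (carrots heaped up to 20 mm above the rim): a round open stainless steel bowl, 140 mm across the mouth and 60 mm high, standing loose on the table, with chopped orange carrot pieces (about 34 x 22 mm); the point is the centre of its mouth, 60 mm above the table, z axis up. 
- bell_top (a point): Counter bell: a steel dome on a black base 92 mm across, standing loose on the table (0.3 kg), with a round steel push knob 24 mm across on top. The point is the centre of the knob's top face, 65 mm above the table when not pressed, 18 mm above the dome; z axis up.
- bell_knob (a joint): How far the bell's knob is pressed down, in m: 0 at rest, 0.006 fully down. A spring brings it back; it starts to move at about 1 N and is fully down at about 3.6 N. The bell rings at 0.003.
- sauce_mid (a point): Bystander: upright brown sauce bottle, 56 mm across and 160 mm high; the point is on its axis, half-way up.
- cup_mid (a point): Bystander: small upright steel cup, 66 mm across and 70 mm high; the point is on its axis, half-way up.
- carrot_mid (a point): Bystander: a whole carrot lying on the table, 175 mm long along its x axis, 37 mm thick; the point is at its middle, 18 mm above the table.
Things that resemble listed ones, but are neither listed nor needed, are in the scene too. What is shaped like the part that bears half_bowl_mouth but blue or yellow is not meant. Leave any purple or yellow look-alike of the part that bears bell_top alone.

How it is judged (in metres and radians):
On the way, in this order (a step that is already met when the one before it is completed fails the run):
1. the bell's knob is pressed down by the fingers (value of joint bell_knob above 0.003 m and contact force between the fingers and bell_knob above 0.5 N), for 0.02 s.
2. the fingers point at the nearly empty bowl from just above it for two seconds, the bell's knob released (horizontal distance between the grasp point and low_bowl_mouth below 0.05 m and z of the grasp point in the frame of low_bowl_mouth between 0.02 and 0.12 m and value of joint bell_knob below 0.0015 m), for 2 s.
At the end, for the whole second after the job is handed in: The grasp point (19 mm behind the fingertips) is within 50 mm sideways of the middle of the nearly empty bowl and 20 to 120 mm above its rim. The bell knob is up and the bell within 30 mm of its start; bowls upright within 12 mm, bottle, cup and carrot within 20 mm of their starts (all of step 2 and distance of each of low_bowl_mouth, half_bowl_mouth, full_bowl_mouth from where it was at the start of the episode below 0.012 m and angle between each of low_bowl_mouth, half_bowl_mouth, full_bowl_mouth, bell_top's own z axis and vertical below 0.1 rad and distance of bell_top from where it was at the start of the episode below 0.03 m and distance of each of sauce_mid, cup_mid, carrot_mid from where it was at the start of the episode below 0.02 m); the robot touches nothing.
It fails at once if a bowl is touched by the robot (contact force between any of the fingers, the arm and low_bowl above 0.3 N or contact force between any of the fingers, the arm and half_bowl above 0.3 N or contact force between any of the fingers, the arm and full_bowl above 0.3 N).
It fails at once if the robot points at, or passes low over, a wrong bowl (grasp point within 50 mm sideways of its middle and under 65 mm above its rim) ((horizontal distance between the grasp point and half_bowl_mouth below 0.05 m and z of the grasp point in the frame of half_bowl_mouth between -0.06 and 0.065 m) or (horizontal distance between the grasp point and full_bowl_mouth below 0.05 m and z of the grasp point in the frame of full_bowl_mouth between -0.06 and 0.065 m)).
It fails at once if the bell is lifted, tipped or shoved (height (world z) of bell_top above 0.075 m or angle between bell_top's own z axis and vertical above 0.3 rad or distance of bell_top from where it was at the start of the episode above 0.04 m).
It fails at once if the bottle, cup or carrot is touched or moved (distance of any of sauce_mid, cup_mid, carrot_mid from where it was at the start of the episode above 0.02 m or contact force between any of the fingers, the arm and sauce above 0.5 N or contact force between any of the fingers, the arm and cup above 0.5 N or contact force between any of the fingers, the arm and carrot above 0.5 N).
It also fails if it takes over 38 s, if anything falls off the work surface, if the arm or the gripper's body presses on something with over 40 N, if the wrist force passes 120 N, or if a joint passes its speed limit or range.

### The arm

A 6-joint arm with a two-finger parallel gripper is mounted at the origin on the work surface. World frame = base frame: x ahead of the robot, y to its left, z up, the work surface at z = 0. Lengths are in mm, angles in degrees, forces in N, time in s.
With the tool pointing down it reaches from about 275 to 825 mm from the base axis. Payload 4.9 kg.
Tool frame: the origin (TCP) lies at the very end of the fingers, on their centre line; the grasp point (between the pads) lies 19 mm behind it; z points along the fingers, y is the line along which they close (so a half turn about z gives the same grasp; the last joint's range is limited). The gripper opens to 85 mm and grips with 20 to 120 N. Pads are 22 mm wide; open, the fingers measure 114 mm over their backs; the gripper's body (76 mm by 85 mm) begins 54 mm behind the grasp point. The pads swing forward as they close: fully open they stand 13 mm farther back than shut.
Start: joints at [-79.08, 18.69, -11.035, 60.275, 0, 82.311], TCP at [175.528, -521.257, 231.281] pointing down, gripper open.
Joint ranges: [-152.03, 152.03], [-55.5, 102.48], [-74.3, 77.21], [-110.64, 120.58], [-84.22, 78.4], [-180, 180]. Speed limits (degrees/s): [147.25, 147.25, 180, 180, 180, 180].

### API

Orientations are given as a 3x3 rotation matrix whose columns are the frame's x, y, z axes.
In Python, from station import telemetry, read_camera, hand_in gives the robot as it stands.
- The arm moves only by the shell command python3 -m jog 'ROWS' [FORCE]. ROWS is JSON, a list of rows, each an object of numbers: "claw": the closure, from -1 (fully open) to 1 (shut); "tx", "ty", "tz": the shift along the world's x, y, z in m; "roll": the turn about the world's z in degrees. In form: [{"claw": .., "tx": .., "ty": .., "tz": .., "roll": ..}, ...]. A call has 1 to 12 rows; each row shifts and turns the commanded pose from where the row before left it; what a row does not reach is not made up. A row lasts 1/12 s, in which the tool goes at most 41.7 mm and 7.16 degrees, less where a joint would pass 70% of its speed; a pose out of reach is approached as far as the arm can. A call is refused whole if a number of a shift passes 0.0417 or a number of a turn 7.16, either way. A call with a gripper value outside its range is refused whole. The fingers move at their own pace and stop on an object; FORCE is the grip in N (left out, the last holds). Time passes only in rows, so rows that do not move let the fingers close. It gives the time, the measured TCP pose, the force, the opening and the grip force at its end, in the units of the state.
- telemetry.get_state(): the state, without advancing time (a new reading comes with each control period).
- read_camera(name): name is "scene" or "top" or "wrist"; returns a dict with "pixels" (480x640x3 uint8, red, green, blue), "z_map" (480x640 float32, mm along the optical axis (not along the pixel's ray), 0 where there is no reading), "camera_matrix" (3x3 intrinsics, pixels), "view" (4x4, takes a point from world to camera coordinates). Camera axes: x right, y down, z forward; pixel columns grow to the right and rows downward; lengths in mm; the calibration is good to about 2 mm. A picture is of the moment at which its call begins.
- hand_in(): hands the job in; it is judged then, once.
The state is a dict: "t": time; "qpos": joint angles; "joint_velocities": joint speeds; "joint_efforts": joint torques, N m; "eef_pos": TCP position; "orientation": TCP orientation; "contact_force": force on the tool from outside, world axes, zero at the start; "moment": the same for the moment, N m; "gripper_width": finger opening in mm; "gripper_force": force on a finger pad.
Only numpy, scipy, OpenCV 4.12 (cv2) and the standard library are available. Lean on these libraries where they do the work, as an engineer would, in place of code of your own. Each camera call takes 0.05 s, during which the arm holds its last target. There are 200 camera calls.

## Working session

There is one attempt and no reset: what is moved stays moved. The work goes in short steps, Python scripts to look and compute and a shell command to move; the robot and the scene stay as the last step left them, time stands still between calls to the robot, and variables do not carry over. Pictures are saved under pics/ and viewed, at most 10 in all, crops included, and the job is handed in when it is done.

```bash
mkdir -p pics; cat > h.py <<'E'
import numpy as np, cv2
from station import telemetry, read_camera
def pts(c):
    K=c["camera_matrix"];V=np.array(c["view"]);z=c["z_map"].astype(float)
    v,u=np.indices(z.shape)
    P=np.stack([(u-K[0][2])/K[0][0]*z,(v-K[1][2])/K[1][1]*z,z],-1)
    return (P-V[:3,3])@V[:3,:3]
E
python3 - <<'E'
from h import *
for n in("top","scene"):
    c=read_camera(n);cv2.imwrite(f"pics/{n}0.png",c["pixels"][...,::-1])
    np.savez(f"{n}0.npz",**c)
    V=np.array(c["view"]);print(n,-V[:3,:3].T@V[:3,3])
s=telemetry.get_state();print(s["t"],s["eef_pos"],s["gripper_width"])
E
```

```text
top [ 433.57182094  -42.46106727 1161.09649666]
scene [1298.8886974  -121.36893372  846.6985397 ]
0.1 [ 175.43623889 -520.71197139  230.56759809] 85.38775054927007
```

View pics/top0.png

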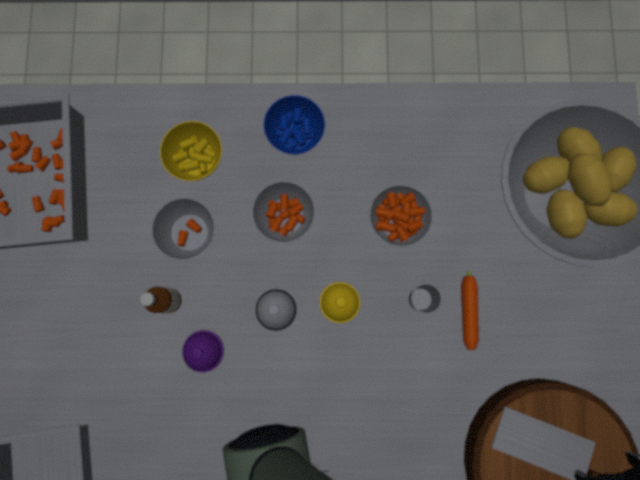

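View pics/scene0.png

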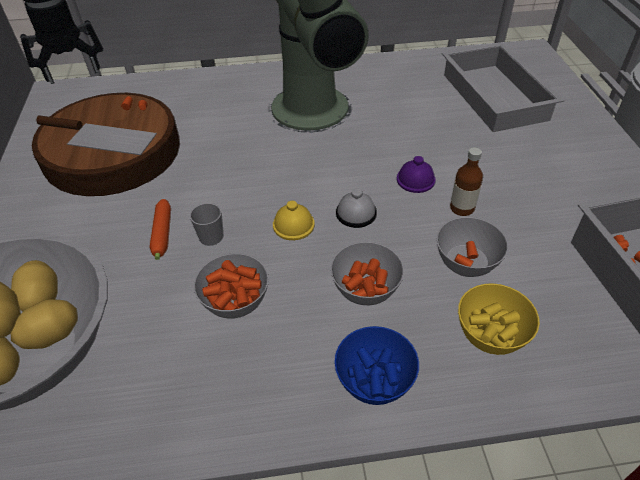

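The top view has three steel bowls: (183,228) with two carrot pieces, which is the low one, (283,212) and (401,215). It also has blue and yellow look-alikes. Of the bells at (276,310) steel, (340,302) yellow and (203,351) purple, the steel one on a black base is meant. Next I'll confirm this in one crop and measure the positions.

```bash
python3 - <<'E'
from h import *
c=dict(np.load("top0.npz"));P=pts(c);g=c["pixels"]
cv2.imwrite("pics/crop0.png",cv2.resize(g[170:390,130:450,::-1],None,fx=2.4,fy=2.4,interpolation=cv2.INTER_CUBIC))
v,u=np.indices(g.shape[:2])
print("table z",np.median(P[300:330,360:400,2]))
def rep(n,u0,v0,r,lo,hi):
    m=(np.hypot(u-u0,v-v0)<r)&(P[...,2]>lo)&(P[...,2]<hi)
    q=P[m]; (x,y),R=cv2.minEnclosingCircle(q[:,:2].astype(np.float32))
    print(n,m.sum(),"mean",q.mean(0).round(1),"circle",round(x,1),round(y,1),round(R,1),"zmax",q[:,2].max().round(1))
for n,a,b in(("low",183,228),("half",283,212),("full",401,215)): rep(n,a,b,36,52,90)
rep("bell",276,310,26,8,90);rep("knob",276,310,26,56,90)
rep("yellowbell",340,302,26,56,90);rep("purplebell",203,351,26,56,90);rep("sauce",160,299,26,100,200);rep("cup",424,298,20,55,90)
c=dict(np.load("scene0.npz"));P=pts(c)
v,u=np.indices(P.shape[:2])
rep("knob scene",357,197,20,54,90);rep("low scene",472,248,42,50,80)
E
```

```text
table z 0.8894954706795744
low 463 mean [618.1 264.3  58.5] circle 611.3 250.6 70.1 zmax 66.0
half 468 mean [657.1  36.1  58.6] circle 649.2 32.3 70.0 zmax 66.8
full 1783 mean [ 641.7 -225.5   61. ] circle 640.4 -224.0 70.0 zmax 83.4
bell 1242 mean [436.6  48.5  36.2] circle 436.0 53.4 48.3 zmax 69.9
knob 98 mean [436.8  50.1  65.2] circle 436.8 50.3 11.6 zmax 69.9
yellowbell 96 mean [453.3 -91.6  65.5] circle 453.2 -91.7 11.6 zmax 71.7
purplebell 105 mean [346.9 209.5  65. ] circle 346.4 210.3 11.8 zmax 70.2
sauce 564 mean [456.  282.9 126.6] circle 456.5 288.1 26.9 zmax 165.8
cup 225 mean [ 460.1 -276.4   67.5] circle 460.3 -271.8 32.9 zmax 76.8
knob scene 83 mean [440.9  53.5  64.8] circle 439.4 54.3 12.3 zmax 69.1
low scene 847 mean [616.5 257.9  57.3] circle 636.9 247.8 97.1 zmax 65.1
```

View pics/crop0.png

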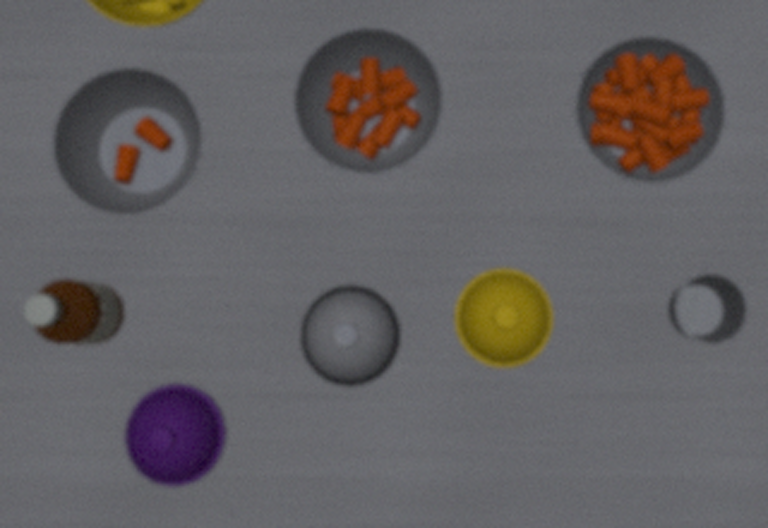

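Confirmed: the low bowl is the two-piece bowl at crop (128,140), at world (611,250). The target bell is the steel one at crop (350,335), knob at about (438,51.5). Going over the bell with the fingers shut, staying high.

```bash
python3 -m jog '[{"claw":1,"tx":0.016,"ty":0.035,"tz":0},{"claw":1,"tx":0.016,"ty":0.035,"tz":0},{"claw":1,"tx":0.016,"ty":0.035,"tz":0},{"claw":1,"tx":0.016,"ty":0.035,"tz":0},{"claw":1,"tx":0.016,"ty":0.035,"tz":0},{"claw":1,"tx":0.016,"ty":0.035,"tz":0},{"claw":1,"tx":0.016,"ty":0.035,"tz":0},{"claw":1,"tx":0.016,"ty":0.035,"tz":0},{"claw":1,"tx":0.016,"ty":0.035,"tz":0},{"claw":1,"tx":0.016,"ty":0.035,"tz":0},{"claw":1,"tx":0.016,"ty":0.035,"tz":0},{"claw":1,"tx":0.016,"ty":0.035,"tz":0}]' 20
```

```text
validation failed for argument at $[0]...
```

```bash
python3 -m jog '[{"claw":1,"tx":0.016,"ty":0.035,"tz":0,"roll":0},{"claw":1,"tx":0.016,"ty":0.035,"tz":0,"roll":0},{"claw":1,"tx":0.016,"ty":0.035,"tz":0,"roll":0},{"claw":1,"tx":0.016,"ty":0.035,"tz":0,"roll":0},{"claw":1,"tx":0.016,"ty":0.035,"tz":0,"roll":0},{"claw":1,"tx":0.016,"ty":0.035,"tz":0,"roll":0},{"claw":1,"tx":0.016,"ty":0.035,"tz":0,"roll":0},{"claw":1,"tx":0.016,"ty":0.035,"tz":0,"roll":0},{"claw":1,"tx":0.016,"ty":0.035,"tz":0,"roll":0},{"claw":1,"tx":0.016,"ty":0.035,"tz":0,"roll":0},{"claw":1,"tx":0.016,"ty":0.035,"tz":0,"roll":0},{"claw":1,"tx":0.016,"ty":0.035,"tz":0,"roll":0}]' 20
```

```text
t: 1.1
eef_pos: [367.7, -99.4, 231.3]
orientation: [[0.948, 0.319, 0.0], [0.319, -0.948, -0.0], [0.0, 0.0, -1.0]]
contact_force: [1.0, 0.4, 0.2]
gripper_width: -0.0
gripper_force: 0.0
```

```bash
python3 -m jog '[{"claw":1,"tx":0.014,"ty":0.030,"tz":0,"roll":0},{"claw":1,"tx":0.014,"ty":0.030,"tz":0,"roll":0},{"claw":1,"tx":0.014,"ty":0.030,"tz":0,"roll":0},{"claw":1,"tx":0.014,"ty":0.030,"tz":0,"roll":0},{"claw":1,"tx":0.014,"ty":0.030,"tz":0,"roll":0},{"claw":1,"tx":0,"ty":0,"tz":-0.035,"roll":0},{"claw":1,"tx":0,"ty":0,"tz":-0.035,"roll":0},{"claw":1,"tx":0,"ty":0,"tz":-0.035,"roll":0},{"claw":1,"tx":0,"ty":0,"tz":-0.02,"roll":0},{"claw":1,"tx":0,"ty":0,"tz":0,"roll":0},{"claw":1,"tx":0,"ty":0,"tz":0,"roll":0}]'; python3 - <<'E'
from h import *
a=read_camera("scene")["pixels"][130:270,260:450];b=read_camera("wrist");
np.savez("wrist0.npz",**b)
b=b["pixels"]
a=cv2.resize(a,(400,295));b=cv2.resize(b,(393,295))
cv2.imwrite("pics/near.png",np.hstack([a,b])[...,::-1])
E
```

```text
t: 2.02
eef_pos: [436.4, 48.8, 105.6]
orientation: [[0.948, 0.319, -0.003], [0.319, -0.948, 0.0], [-0.003, -0.001, -1.0]]
contact_force: [-0.6, -1.0, 0.1]
gripper_width: 0.0
gripper_force: 0.0
```

View pics/near.png

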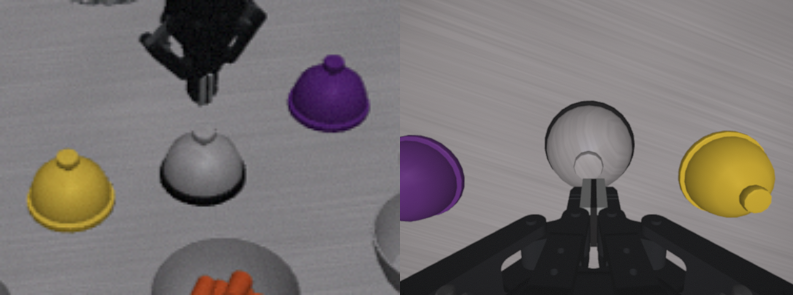

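The scene crop shows the fingertips (205,95) straight above the steel knob (205,135). In the wrist view the knob at (588,165) lies in front of the fingertips. Pressing gently.

```bash
python3 -m jog '[{"claw":1,"tx":0.001,"ty":0.002,"tz":-0.015,"roll":0},{"claw":1,"tx":0,"ty":0,"tz":-0.015,"roll":0},{"claw":1,"tx":0,"ty":0,"tz":-0.006,"roll":0},{"claw":1,"tx":0,"ty":0,"tz":-0.004,"roll":0},{"claw":1,"tx":0,"ty":0,"tz":-0.002,"roll":0},{"claw":1,"tx":0,"ty":0,"tz":-0.002,"roll":0},{"claw":1,"tx":0,"ty":0,"tz":-0.001,"roll":0},{"claw":1,"tx":0,"ty":0,"tz":0,"roll":0},{"claw":1,"tx":0,"ty":0,"tz":0,"roll":0}]'
```

```text
t: 2.87
eef_pos: [439.2, 50.7, 61.8]
orientation: [[0.948, 0.319, 0.001], [0.319, -0.948, -0.0], [0.001, 0.001, -1.0]]
contact_force: [0.3, -0.6, 3.1]
gripper_width: -0.2
gripper_force: 1.1
```

```bash
python3 -m jog '[{"claw":1,"tx":0,"ty":0,"tz":-0.001,"roll":0},{"claw":1,"tx":0,"ty":0,"tz":-0.001,"roll":0},{"claw":1,"tx":0,"ty":0,"tz":0,"roll":0},{"claw":1,"tx":0,"ty":0,"tz":0,"roll":0}]'
```

```text
t: 3.2
eef_pos: [439.1, 50.6, 59.5]
orientation: [[0.948, 0.319, 0.001], [0.319, -0.948, -0.0], [0.001, 0.001, -1.0]]
contact_force: [0.7, -0.5, 3.4]
gripper_width: 0.1
gripper_force: 1.6
```

The knob is about 5.5 mm down at 3.4 N, so the bell has rung. Lifting and moving over to the low bowl.

```bash
python3 -m jog '[{"claw":1,"tx":0,"ty":0,"tz":0.02,"roll":0},{"claw":1,"tx":0,"ty":0,"tz":0.04,"roll":0},{"claw":1,"tx":0,"ty":0,"tz":0.04,"roll":0},{"claw":1,"tx":0,"ty":0,"tz":0.02,"roll":0},{"claw":1,"tx":0.025,"ty":0.029,"tz":0,"roll":0},{"claw":1,"tx":0.025,"ty":0.029,"tz":0,"roll":0},{"claw":1,"tx":0.025,"ty":0.029,"tz":0,"roll":0},{"claw":1,"tx":0.025,"ty":0.029,"tz":0,"roll":0},{"claw":1,"tx":0.025,"ty":0.029,"tz":0,"roll":0},{"claw":1,"tx":0.025,"ty":0.029,"tz":0,"roll":0},{"claw":1,"tx":0.022,"ty":0.025,"tz":0,"roll":0},{"claw":1,"tx":0,"ty":0,"tz":0,"roll":0}]'; python3 - <<'E'
from h import *
for n in("top","scene"):
    c=read_camera(n);cv2.imwrite(f"pics/{n}1.png",c["pixels"][...,::-1])
E
```

```text
t: 4.2
eef_pos: [613.0, 254.2, 177.4]
orientation: [[0.947, 0.323, 0.001], [0.323, -0.947, 0.002], [0.001, -0.002, -1.0]]
contact_force: [-0.8, -0.7, -1.0]
gripper_width: 0.5
gripper_force: 0.0
```

View pics/scene1.png

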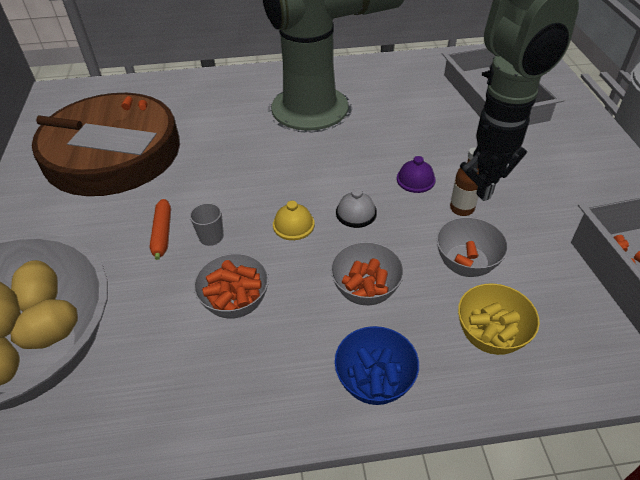

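The bell (356,208) and the bowls haven't moved. The fingertips at (487,195) are above the low bowl (472,248) and clear of the bottle. Lowering to TCP z of about 105 (grasp point about 64 mm above the rim) and holding for over 2 s.

```bash
python3 -m jog '[{"claw":1,"tx":0,"ty":-0.002,"tz":-0.02,"roll":0},{"claw":1,"tx":0,"ty":0,"tz":-0.025,"roll":0},{"claw":1,"tx":0,"ty":0,"tz":-0.015,"roll":0},{"claw":1,"tx":0,"ty":0,"tz":-0.01,"roll":0},{"claw":1,"tx":0,"ty":0,"tz":0,"roll":0},{"claw":1,"tx":0,"ty":0,"tz":0,"roll":0},{"claw":1,"tx":0,"ty":0,"tz":0,"roll":0},{"claw":1,"tx":0,"ty":0,"tz":0,"roll":0},{"claw":1,"tx":0,"ty":0,"tz":0,"roll":0},{"claw":1,"tx":0,"ty":0,"tz":0,"roll":0},{"claw":1,"tx":0,"ty":0,"tz":0,"roll":0},{"claw":1,"tx":0,"ty":0,"tz":0,"roll":0}]'; for i in 1 2; do :; done
python3 -m jog '[{"claw":1,"tx":0,"ty":0,"tz":0,"roll":0},{"claw":1,"tx":0,"ty":0,"tz":0,"roll":0},{"claw":1,"tx":0,"ty":0,"tz":0,"roll":0},{"claw":1,"tx":0,"ty":0,"tz":0,"roll":0},{"claw":1,"tx":0,"ty":0,"tz":0,"roll":0},{"claw":1,"tx":0,"ty":0,"tz":0,"roll":0},{"claw":1,"tx":0,"ty":0,"tz":0,"roll":0},{"claw":1,"tx":0,"ty":0,"tz":0,"roll":0},{"claw":1,"tx":0,"ty":0,"tz":0,"roll":0},{"claw":1,"tx":0,"ty":0,"tz":0,"roll":0},{"claw":1,"tx":0,"ty":0,"tz":0,"roll":0},{"claw":1,"tx":0,"ty":0,"tz":0,"roll":0}]'
python3 -m jog '[{"claw":1,"tx":0,"ty":0,"tz":0,"roll":0},{"claw":1,"tx":0,"ty":0,"tz":0,"roll":0},{"claw":1,"tx":0,"ty":0,"tz":0,"roll":0},{"claw":1,"tx":0,"ty":0,"tz":0,"roll":0},{"claw":1,"tx":0,"ty":0,"tz":0,"roll":0},{"claw":1,"tx":0,"ty":0,"tz":0,"roll":0},{"claw":1,"tx":0,"ty":0,"tz":0,"roll":0},{"claw":1,"tx":0,"ty":0,"tz":0,"roll":0},{"claw":1,"tx":0,"ty":0,"tz":0,"roll":0},{"claw":1,"tx":0,"ty":0,"tz":0,"roll":0},{"claw":1,"tx":0,"ty":0,"tz":0,"roll":0},{"claw":1,"tx":0,"ty":0,"tz":0,"roll":0}]'
python3 - <<'E'
from h import *
c=read_camera("scene");cv2.imwrite("pics/scene2.png",c["pixels"][...,::-1])
E
```

```text
t: 5.3
eef_pos: [610.7, 247.8, 109.6]
orientation: [[0.948, 0.319, 0.0], [0.319, -0.948, 0.0], [0.0, 0.0, -1.0]]
contact_force: [-0.4, -0.2, -0.1]
gripper_width: -0.0
gripper_force: 0.0
t: 6.3
eef_pos: [610.5, 247.7, 109.3]
orientation: [[0.948, 0.319, -0.0], [0.319, -0.948, 0.0], [-0.0, -0.0, -1.0]]
contact_force: [-0.0, 0.6, 0.2]
gripper_width: 0.2
gripper_force: 0.0
t: 7.3
eef_pos: [610.5, 247.7, 109.3]
orientation: [[0.948, 0.319, -0.0], [0.319, -0.948, -0.0], [-0.0, 0.0, -1.0]]
contact_force: [0.5, -0.1, -0.4]
gripper_width: 0.4
gripper_force: 0.0
```

View pics/scene2.png

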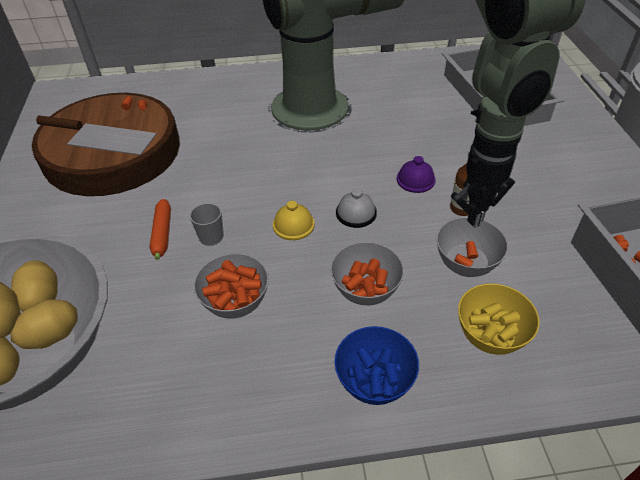

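The fingertips (478,222) point at the low bowl (472,248), and everything else is in its place. I'll hold a little longer, then hand in.

```bash
python3 -m jog '[{"claw":1,"tx":0,"ty":0,"tz":0,"roll":0},{"claw":1,"tx":0,"ty":0,"tz":0,"roll":0},{"claw":1,"tx":0,"ty":0,"tz":0,"roll":0},{"claw":1,"tx":0,"ty":0,"tz":0,"roll":0},{"claw":1,"tx":0,"ty":0,"tz":0,"roll":0},{"claw":1,"tx":0,"ty":0,"tz":0,"roll":0}]' && python3 -c "from station import hand_in;print(hand_in())"
```

```text
t: 7.85
eef_pos: [610.5, 247.7, 109.3]
orientation: [[0.948, 0.319, 0.0], [0.319, -0.948, 0.0], [0.0, 0.0, -1.0]]
contact_force: [0.3, -0.2, 0.2]
gripper_width: -0.1
gripper_force: 0.0
the job is handed in; nothing more can be done
None
```

I pressed the steel bell's knob about 5.5 mm down (it rings at 3 mm), and the arm finished holding steady above the nearly empty bowl. Nothing else looked moved in the camera views. I handed the job in at 7.85 s, but it returned no verdict.

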